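# Roll a mill jar onto its rollers and bring its bleed screw to the top

## Robot

A 6-joint arm with a two-finger parallel gripper is mounted at the origin on a cart in front of the work surface, level with it; the furniture and walls round the work are solid. World frame = base frame: x ahead of the robot, y to its left, z up, the work surface at z = 0. Lengths are in m, angles in rad, forces in N, time in s.
With the tool pointing down it reaches from about 0.2 to 0.875 m from the base axis. Payload 3.4 kg.
Tool frame: the origin (TCP) lies on the centre line of the jaws, within the pads' length; the fingertips stand finger_overhang ahead of it and the grasp point (between the pads) lies 2 mm behind it (finger_overhang is the distance from the TCP to the fingertips, in m); z points along the fingers, y is the line along which they close (so a half turn about z gives the same grasp; the last joint's range is limited). The gripper opens to 94 mm and grips with 3 to 60 N. Pads are 16 mm wide; open, the fingers measure 119 mm over their backs; the gripper's body (75 mm by 177 mm) begins 78 mm behind the grasp point.
Start: joints at [-1.24, 0.276, 1.505, -0, 1.361, -0.121], TCP at [0.251, -0.517, 0.222] pointing down, gripper open.
Joint ranges: [-2.89, 2.89], [-0.75, 2.08], [0.22, 2.7], [-1.18, 4.32], [0.11, 2.71], [-2.7, 2.7]. Speed limits (rad/s): [2.57, 2.57, 3.14, 3.14, 3.14, 3.14].

## Interface

Orientations are given as a unit quaternion [x, y, z, w].
In Python, from workcell import * gives the robot as it stands.
- The arm moves only by the shell command python3 -m handwheel 'ROWS' [FORCE]. ROWS is JSON, a list of rows, each a list of 3 entries, a list of its own where there are three numbers: the closure in counts, from 0 (fully open) to 255 (shut), then the shift along the tool's x, y, z in mm, then the turn, a rotation vector about the tool's x, y, z in degrees. A call has 1 to 10 rows; each row shifts and turns the commanded pose from where the row before left it, along the tool's axes as they then stand; what a row does not reach is not made up. A row lasts 1/12 s, in which the tool goes at most 41.7 mm and 7.16 degrees, less where a joint would pass 70% of its speed; a pose out of reach is approached as far as the arm can. A call with a gripper value outside its range is refused whole. The fingers move at their own pace and stop on an object; FORCE is the grip in N (left out, the last holds). Time passes only in rows, so rows that do not move let the fingers close. It gives the time, the measured TCP pose, the force, the opening and the grip force at its end, in the units of the state.
- state(): the state, without advancing time (a new reading comes with each control period).
- get_image(name): name is "side" or "top"; returns a dict with "pixels" (480x640x3 uint8, red, green, blue), "vertical_fov" (degrees; the focal length in pixels is half the picture's height over the tangent of half this angle, whatever the lens; pixels are square), "cx", "cy" (the principal point, pixels), "k1" (the pictures are not rectified: a ray, as slopes to the right and down, at radius r is drawn at 1 + k1 r^2 times it, then the intrinsics apply), "eye" and "attitude" of the camera in the world. Camera axes: x right, y up, looking along -z (the intrinsics and any distortion apply to the point x, -y, -z); pixel columns grow to the right and rows downward; lengths in m; the calibration is good to about 2 mm. A picture is of the moment at which its call begins. There is no depth.
- job_done(): hands the job in; it is judged then, once.
The state is a dict: "time": time; "joint_pos": joint angles; "joint_vel": joint speeds; "effort": joint torques, N m; "ee_pos": TCP position; "tcp_rot": TCP orientation; "contact_force": force on the tool from outside, world axes, zero at the start; "ft_torque": the same for the moment, N m; "opening": opening from 0.0 (shut) to 1.0 (fully open); "gripper_force": force on a finger pad.
Only numpy, scipy, OpenCV 4.12 (cv2) and the standard library are available. Lean on these libraries where they do the work, as an engineer would, in place of code of your own. Each camera call takes 0.05 s, during which the arm holds its last target. There are 200 camera calls.

## Task

Load the jar mill on the worktop: with closed fingertips pressing on the top of the white jar, which is too wide to grip, roll it along the mill's rubber loading table and over the first black roller, so that it drops into the bed between the two rollers. Then, again by pushing on its top, turn it in place on the rollers until the blue line along its side, and with it the brass bleed screw in its lid, stands at the very top, so that the jar can be vented, and leave it lying there. Come down on it slowly and press gently, never with more than about two kilos, touch the jar only on its upper part, do not lift it, and leave the bottle, the vial and the beaker around the mill undisturbed.

Things in the scene. Friction and masses are not known exactly. Their poses are not given: they have to be found in the camera images.
- mill: Bench jar mill, fixed; blue side plates, light grey drive housing. Origin on the worktop under the middle of its roller bed; +x the rolling direction from loading table to bed, +y along the rollers to the housing. Side plates at y = -66 and 66 mm, 38 mm high, guide the jar. Cross bar at x = 62 mm, 32 mm high. Housing 74 mm high (88 at its knob), from y = 74 mm, x = -83 to 69 mm.
- table (a point): Point on the loading table, at x = -106 mm in the mill's frame: flat black rubber, top 28 mm above the worktop, from x = -170 to -46 mm in the mill's frame, with a lip 12 mm high at its start. On it the jar rolls easily, its axis 73 mm above the worktop, and stays where it is left.
- bed (a point): Where the middle of the jar belongs: the jar lies between the rollers with its axis at x = 0 in the mill's frame, 68.3 mm above the worktop. There it turns in place against the drag of the drive roller, its sleeve by as much as the fingertips travel.
- drive_roller (a joint): Angle of the first black rubber roller: 28 mm diameter, along y, axis at x = -30, z = 17.5 mm in the mill's frame. Stiff: turns only when some 4 N drag on its surface. The jar touches it from x = -50 mm on, must climb 3.5 mm over it (jar axis at z = 76.5 mm when above it) and rolls back to the table if let go before x = -30 mm.
- idler_roller (a joint): Angle of the second black rubber roller: 28 mm diameter, along y, axis at x = 30, z = 17.5 mm in the mill's frame. It turns freely.
- jar: White mill jar, 120 mm long, 0.45 to 0.8 kg, lying across the table. Origin at its centre on its axis; +y along the axis from the steel lid (at -y, towards the robot) to its bottom, as the mill's y; +z from the axis to the blue line, which starts underneath. It rolls on two black rubber rings, 90 mm diameter, 10 mm wide, middles at y = -34 and 40 mm. Bleed screw: brass, in the lid, at z = 30 mm.
- jar_line (a point): Middle of the blue line (7 mm wide, along the jar), on the white sleeve, 43 mm from the axis, 3 mm from the jar's centre towards its bottom. The sleeve, 86 mm diameter, is where the fingers press: between the rings, y = -29 to 35 mm. Fingertips stick to it up to about 0.7 times the pressing force; on the table they travel about twice as far as the jar's axis.
- clear_bottle: Clear glass bottle with black cap, 59 mm diameter, 116 mm high, standing; origin at its underside. Leave alone.
- vial: Vial of orange extract with black cap, 26 mm diameter, 91 mm high, standing; origin at its underside. Leave alone.
- beaker: Glass beaker, 66 mm diameter, 87 mm high, standing; origin at its underside. Leave alone.
Mind the look-alikes: they are no part of the job. Leave any green look-alike of the jar alone.

How it is judged:
By the outcome, as a careful person would: the job done as asked, in the order asked, and still so for the second after the job is handed in, with the robot touching nothing.
It also fails if it takes over 58 s, if anything falls off the work surface, if the arm or the gripper's body presses on something with over 40 N, if the wrist force passes 120 N, or if a joint passes its speed limit or range.

## Working session

There is one attempt and no reset: what is moved stays moved. The work goes in short steps, Python scripts to look and compute and a shell command to move; the robot and the scene stay as the last step left them, time stands still between calls to the robot, and variables do not carry over. Pictures are saved under pics/ and viewed, at most 10 in all, crops included, and the job is handed in when it is done.

```bash
ls; mkdir -p pics; python3 - <<'E'
from workcell import *
import cv2
s=state();print({k:s[k] for k in('time','ee_pos','tcp_rot','contact_force','opening')})
try: print(finger_overhang)
except Exception as e: print(e)
for n in('side','top'):
    g=get_image(n);cv2.imwrite(f'pics/{n}0.png',g['pixels'][:,:,::-1]);print(n,{k:v for k,v in g.items() if k!='pixels'})
E
```

```text
pics
{'time': 0.0, 'ee_pos': array([ 0.25088331, -0.51680375,  0.22164097]), 'tcp_rot': array([ 9.74587615e-01,  2.24004988e-01, -9.36697780e-05, -8.59007737e-04]), 'contact_force': array([ 0.64829207, -0.91083189,  0.73697   ]), 'opening': 0.9983830362809641}
0.017
side {'vertical_fov': 52.78298503552791, 'cx': 320.90768453997396, 'cy': 241.34419982252342, 'k1': -0.06281283306654109, 'eye': array([ 0.59789408, -0.59260026,  0.75758547]), 'attitude': array([0.38339235, 0.0054447 , 0.00892677, 0.92352638])}
top {'vertical_fov': 56.0765148873233, 'cx': 313.81483672459035, 'cy': 241.74539338825517, 'k1': -0.061580821941171066, 'eye': array([0.46634677, 0.05751873, 1.24616804]), 'attitude': array([-0.04465246,  0.03524107,  0.70769123, -0.7042282 ])}
```

View pics/side0.png

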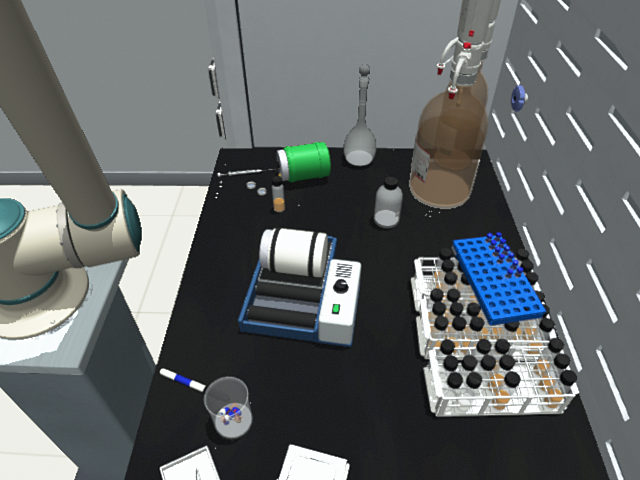

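View pics/top0.png

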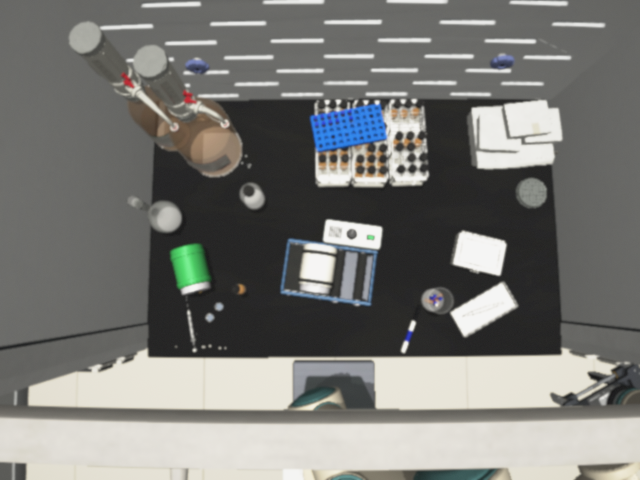

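Side view: mill at (300,300) with the white jar at (294,252) on its table. A green look-alike lies at (304,161), the bottle at (388,205), the vial at (279,195) and the beaker at (228,407). Top view: the white jar is at (318,267) and the green one at (190,268). I choose the white jar with two black rings on the mill table, and check it in a close crop.

```bash
cat > h.py <<'E'
import numpy as np, cv2
from scipy.spatial.transform import Rotation as R
from workcell import *
def cam(g):
    f=240/np.tan(np.radians(g['vertical_fov']/2))
    return np.array([[f,0,g['cx']],[0,f,g['cy']],[0,0,1]]),np.array([g['k1'],0,0,0.])
def ray(g,uv):
    K,d=cam(g);p=cv2.undistortPoints(np.float64(uv).reshape(-1,1,2),K,d).reshape(-1,2)
    return R.from_quat(g['attitude']).apply(np.c_[p[:,0],-p[:,1],-np.ones(len(p))])
def onz(g,uv,z):
    v=ray(g,uv);z=np.broadcast_to(z,len(v));return g['eye']+v*((z-g['eye'][2])/v[:,2])[:,None]
def proj(g,P):
    K,d=cam(g);c=R.from_quat(g['attitude']).inv().apply(np.atleast_2d(P)-g['eye'])*[1,-1,-1]
    return cv2.projectPoints(c.reshape(-1,1,3),np.zeros(3),np.zeros(3),K,d)[0].reshape(-1,2)
E
python3 - <<'E'
from h import *
def crop(g,x,y,w,h):return cv2.resize(np.ascontiguousarray(g['pixels'][y:y+h,x:x+w,::-1]),(400,int(400*h/w)),interpolation=cv2.INTER_CUBIC)
s=get_image('side');t=get_image('top')
a=crop(s,230,220,140,130);b=crop(t,270,210,120,110)
H=max(a.shape[0],b.shape[0]);o=np.zeros((H,800,3),np.uint8);o[:a.shape[0],:400]=a;o[:b.shape[0],400:]=b
cv2.imwrite('pics/c.png',o)
for n,g in(('s',s),('t',t)):
    hsv=cv2.cvtColor(g['pixels'],cv2.COLOR_RGB2HSV);m=cv2.inRange(hsv,(98,90,40),(118,255,255))
    x,y,w,h=(230,220,140,130) if n=='s' else (270,225,120,90)
    k=np.zeros_like(m);k[y:y+h,x:x+w]=m[y:y+h,x:x+w]
    pts=cv2.findNonZero(k);print(n,cv2.minAreaRect(pts),cv2.boxPoints(cv2.minAreaRect(pts)).round(1).tolist())
    w_=cv2.inRange(hsv,(0,0,185),(180,40,255));k=np.zeros_like(m);k[y-15:y+h,x:x+w]=w_[y-15:y+h,x:x+w]
    N,L,S,C=cv2.connectedComponentsWithStats(k)
    for i in range(1,N):
        if S[i,4]>25:print(S[i].tolist(),C[i].round(1),cv2.boxPoints(cv2.minAreaRect(cv2.findNonZero(np.uint8(L==i)))).round(1).tolist())
# jar caps: standing things
E
```

```text
s ((301.16741943359375, 285.43914794921875), (117.2632064819336, 107.8753890991211), 8.325650215148926) [[235.3000030517578, 330.29998779296875], [251.0, 223.60000610351562], [367.0, 240.60000610351562], [351.3999938964844, 347.29998779296875]]
[260, 229, 15, 31, 266] [266.2 242.6] [[257.5, 256.79998779296875], [263.70001220703125, 226.89999389648438], [274.20001220703125, 229.0], [268.0, 259.0]]
[275, 229, 38, 38, 1139] [292.7 246.7] [[272.70001220703125, 260.70001220703125], [278.1000061035156, 226.60000610351562], [312.29998779296875, 232.0], [306.8999938964844, 266.1000061035156]]
[313, 233, 13, 35, 284] [318.3 249.8] [[310.8999938964844, 266.5], [316.8999938964844, 232.10000610351562], [325.3999938964844, 233.60000610351562], [319.3999938964844, 267.8999938964844]]
[319, 260, 42, 66, 1670] [340.  294.3] [[318.1000061035156, 321.20001220703125], [327.20001220703125, 257.6000061035156], [360.70001220703125, 262.3999938964844], [351.6000061035156, 325.8999938964844]]
t ((328.2835693359375, 271.55120849609375), (91.92339324951172, 56.70643615722656), 7.943471908569336) [[278.7999877
[... 161 characters left out ...]
158] [352.1 234. ] [[322.6000061035156, 241.3000030517578], [325.6000061035156, 219.10000610351562], [382.1000061035156, 226.6999969482422], [379.1000061035156, 248.89999389648438]]
[305, 243, 31, 10, 204] [319.9 247.2] [[304.5, 248.5], [305.5, 241.5], [335.6000061035156, 245.8000030517578], [334.6000061035156, 252.8000030517578]]
[301, 253, 33, 29, 793] [317.  266.8] [[299.8999938964844, 277.3999938964844], [303.6000061035156, 251.5], [334.20001220703125, 255.89999389648438], [330.5, 281.79998779296875]]
[302, 282, 26, 11, 211] [314.1 287.2] [[300.8999938964844, 290.0], [302.1000061035156, 281.20001220703125], [327.20001220703125, 284.70001220703125], [325.8999938964844, 293.6000061035156]]
```

View pics/c.png

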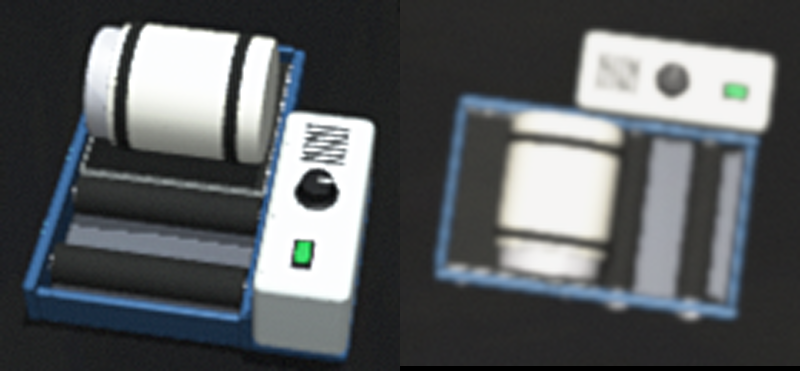

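The crop confirms the white jar with two black rings on the mill table. Its lid faces the robot and no blue line is visible, so the line is underneath.

```bash
python3 - <<'E'
from h import *
s=get_image('side');t=get_image('top')
B=onz(t,[[278.8,293.3],[286.7,237.1],[377.7,249.8],[369.9,306]],.038)
H=onz(t,[[322.6,241.3],[325.6,219.1],[382.1,226.7],[379.1,248.9]],.074)
# side: housing white top face incl corners seen in crop px/400*140
Hs=onz(s,np.array([[285,112],[376,117],[350,299],[253,294]])*.35+[230,220],.074)
Bs=onz(s,np.array([[27,291],[247,318]])*.35+[230,220],.035)
for n,P in(('B',B),('H',H),('Hs',Hs),('Bs',Bs)):
    print(n,P[:,:2].round(4).tolist(),P.mean(0)[:2].round(4))
    d=P[2]-P[1] if len(P)>2 else None
    if d is not None:
        for a,b in((1,2),(0,3),(1,0),(2,3)):
            e=P[b]-P[a];print('  len %.4f ang %.2f'%(np.hypot(*e[:2]),np.degrees(np.arctan2(e[1],e[0]))))
# jar from top camera: rays
for n,uv,z in(('ts',[317,266.8],.116),('tl',[314.1,287.2],.115),('tb',[319.9,247.2],.115)):print(n,onz(t,[uv],z).round(4))
# silhouettes: sleeve min-area mid-edges
print(onz(t,np.array([[301.7,264.5],[332.4,268.9]]),.073).round(4))
print('sleeve side corners z=.073',onz(s,[[272.7,260.7],[278.1,226.6],[312.3,232],[306.9,266.1]],.1).round(4).tolist())
E
```

```text
B [[0.4656, 0.1674], [0.6166, 0.1466], [0.5808, -0.0985], [0.4309, -0.075]] [0.5235 0.0351]
  len 0.2477 ang -98.32
  len 0.2448 ang -98.14
  len 0.1525 ang 172.17
  len 0.1517 ang 171.07
H [[0.6005, 0.0499], [0.6593, 0.0416], [0.6382, -0.1067], [0.5797, -0.0976]] [ 0.6194 -0.0282]
  len 0.1497 ang -98.09
  len 0.1489 ang -98.04
  len 0.0594 ang 171.99
  len 0.0592 ang 171.17
Hs [[0.5996, 0.0445], [0.6609, 0.0409], [0.6397, -0.1078], [0.5816, -0.1051]] [ 0.6205 -0.0319]
  len 0.1502 ang -98.12
  len 0.1507 ang -96.87
  len 0.0614 ang 176.70
  len 0.0582 ang 177.42
Bs [[0.4366, -0.078], [0.5773, -0.0957]] [ 0.507  -0.0868]
ts [[0.5314 0.0646 0.116 ]]
tl [[0.4805 0.0721 0.115 ]]
tb [[0.5809 0.057  0.115 ]]
[[0.5401 0.1047 0.073 ]
 [0.5282 0.0248 0.073 ]]
sleeve side corners z=.073 [[0.4939, 0.0146, 0.1], [0.4962, 0.107, 0.1], [0.5647, 0.0926, 0.1], [0.5578, 0.0022, 0.1]]
```

```bash
python3 -m handwheel '[[255,[0,0,0],[0,0,6.8]],[255,[0,0,0],[0,0,6.8]],[255,[0,0,0],[0,0,6.8]],[255,[0,0,0],[0,0,6.8]],[255,[0,0,0],[0,0,6.8]]]' 10; python3 -m handwheel '[[255,[10,-31,0],[0,0,0]],[255,[10,-31,0],[0,0,0]],[255,[10,-31,0],[0,0,0]],[255,[10,-31,0],[0,0,0]],[255,[10,-31,0],[0,0,0]],[255,[10,-31,0],[0,0,0]],[255,[10,-31,0],[0,0,0]],[255,[10,-31,0],[0,0,0]],[255,[10,-31,0],[0,0,0]],[255,[10,-31,0],[0,0,0]]]'; python3 -m handwheel '[[255,[10,-32,0],[0,0,0]],[255,[10,-32,0],[0,0,0]],[255,[10,-32,0],[0,0,0]],[255,[10,-32,0],[0,0,0]],[255,[10,-32,0],[0,0,0]],[255,[10,-32,0],[0,0,0]],[255,[10,-32,0],[0,0,0]],[255,[10,-32,0],[0,0,0]],[255,[10,-32,0],[0,0,0]],[255,[0,0,0],[0,0,0]]]'
cat >> h.py <<'E'
O=np.array([.516,-.0212]);A=np.radians(-98.15);EX=np.array([np.cos(A),np.sin(A)]);EY=np.array([-EX[1],EX[0]])
def st():
    s=state();d=s['ee_pos'][:2]-O;r=R.from_quat(s['tcp_rot']).as_matrix()
    print('t %.2f tip mill x %.1f y %.1f z %.1f mm'%(s['time'],d@EX*1e3,d@EY*1e3,(s['ee_pos'][2]-.017)*1e3),'F',s['contact_force'].round(1),'yang %.2f tilt'%np.degrees(np.arctan2(r[1,1],r[0,1])),r[:2,2].round(3),'open %.2f'%s['opening'])
E
python3 -c "from h import *;st()"
```

```text
time: 0.72
ee_pos: [0.251, -0.5173, 0.2224]
tcp_rot: [0.997, -0.074, -0.0, -0.0]
contact_force: [0.7, 0.2, -0.2]
opening: 0.68
gripper_force: 0.0
time: 1.55
ee_pos: [0.3942, -0.223, 0.2226]
tcp_rot: [0.997, -0.071, 0.0, 0.0]
contact_force: [0.1, -0.8, 0.8]
opening: 0.012
gripper_force: 0.0
time: 2.38
ee_pos: [0.5258, 0.0528, 0.2223]
tcp_rot: [0.998, -0.068, 0.001, -0.002]
contact_force: [0.1, -0.5, 0.0]
opening: 0.006
gripper_force: 0.0
t 2.38 tip mill x -74.6 y -0.8 z 205.3 mm F [ 0.1 -0.5  0. ] yang -97.85 tilt [0.002 0.003] open 0.01
```

```bash
python3 -m handwheel '[[255,[1,-7,18],[0,0,0]],[255,[1,-7,18],[0,0,0]],[255,[1,-6,18],[0,0,0]],[255,[1,-6,18],[0,0,0]],[255,[0,0,0],[0,0,0]],[255,[0,0,0],[0,0,0]]]'; python3 -c "from h import *;st()"
```

```text
time: 2.88
ee_pos: [0.5304, 0.0727, 0.1498]
tcp_rot: [0.998, -0.071, -0.001, 0.0]
contact_force: [-0.6, -0.4, 0.3]
opening: 0.006
gripper_force: 0.0
t 2.88 tip mill x -95.0 y 0.9 z 132.8 mm F [-0.6 -0.4  0.3] yang -98.09 tilt [-0.002 -0.   ] open 0.01
```

```bash
python3 -m handwheel '[[255,[1,-3,3],[0,0,0]],[255,[1,-3,3],[0,0,0]],[255,[0,0,2],[0,0,0]],[255,[0,0,2],[0,0,0]],[255,[0,0,0],[0,0,0]],[255,[0,0,0],[0,0,0]]]'; python3 -c "from h import *;st()"
```

```text
time: 3.38
ee_pos: [0.534, 0.0786, 0.1406]
tcp_rot: [0.997, -0.071, 0.0, 0.0]
contact_force: [0.7, 0.2, -0.5]
opening: 0.006
gripper_force: 0.0
t 3.38 tip mill x -101.3 y 3.7 z 123.6 mm F [ 0.7  0.2 -0.5] yang -98.12 tilt [ 0. -0.] open 0.01
```

```bash
python3 -m handwheel '[[255,[0,0,1],[0,0,0]],[255,[0,0,1],[0,0,0]],[255,[0,0,1],[0,0,0]],[255,[0,0,1],[0,0,0]],[255,[0,0,0],[0,0,0]]]'; python3 -c "from h import *;st()"
```

```text
time: 3.8
ee_pos: [0.5338, 0.0787, 0.1362]
tcp_rot: [0.997, -0.071, -0.0, 0.0]
contact_force: [-0.5, -0.7, 0.4]
opening: 0.005
gripper_force: 0.0
t 3.80 tip mill x -101.4 y 3.5 z 119.2 mm F [-0.5 -0.7  0.4] yang -98.12 tilt [-0. -0.] open 0.01
```

```bash
for i in 1 2; do python3 -m handwheel '[[255,[0,0,0.7],[0,0,0]],[255,[0,0,0.7],[0,0,0]],[255,[0,0,0],[0,0,0]]]' >/dev/null; python3 -c "from h import *;st()"; done
```

```text
t 4.05 tip mill x -101.4 y 3.6 z 117.9 mm F [-0.1  0.5  0.4] yang -98.11 tilt [-0. -0.] open 0.00
t 4.30 tip mill x -101.4 y 3.6 z 116.5 mm F [ 0.1  0.1 -0.3] yang -98.11 tilt [-0. -0.] open 0.01
```

```bash
python3 -m handwheel '[[255,[0,0,0.4],[0,0,0]],[255,[0,0,0.4],[0,0,0]],[255,[0,0,0],[0,0,0]]]' >/dev/null; python3 -c "from h import *;st()"
```

```text
t 4.55 tip mill x -101.4 y 3.6 z 115.8 mm F [-0.3  0.3 -0.2] yang -98.11 tilt [-0. -0.] open 0.01
```

```bash
for i in 1 2 3; do python3 -m handwheel '[[255,[0,0,0.3],[0,0,0]],[255,[0,0,0.3],[0,0,0]],[255,[0,0,0],[0,0,0]]]' >/dev/null; python3 -c "from h import *;st()"; done
```

```text
t 4.80 tip mill x -101.4 y 3.6 z 115.2 mm F [-0.3 -0.  -0.4] yang -98.12 tilt [-0. -0.] open 0.01
t 5.05 tip mill x -101.4 y 3.6 z 114.6 mm F [0.6 0.5 0.2] yang -98.11 tilt [-0. -0.] open 0.01
t 5.30 tip mill x -101.5 y 3.7 z 114.3 mm F [0.  0.  1.1] yang -98.12 tilt [0. 0.] open 0.00
```

```bash
for i in 1 2; do python3 -m handwheel '[[255,[0,0,0.4],[0,0,0]],[255,[0,0,0],[0,0,0]]]' >/dev/null; python3 -c "from h import *;st()"; done
```

```text
t 5.47 tip mill x -101.6 y 3.8 z 114.1 mm F [-1.   1.   2.9] yang -98.12 tilt [0.001 0.   ] open 0.00
t 5.63 tip mill x -101.8 y 3.8 z 114.0 mm F [-1.7  0.9  5.5] yang -98.12 tilt [0.001 0.001] open 0.01
```

```bash
python3 -m handwheel '[[255,[0,2,-0.2],[0,0,0]],[255,[0,2,-0.3],[0,0,0]],[255,[0,2,-0.2],[0,0,0]],[255,[0,2,-0.2],[0,0,0]],[255,[0,0,0],[0,0,0]]]' >/dev/null; python3 -c "from h import *;st()"
```

```text
t 6.05 tip mill x -93.4 y 3.8 z 115.0 mm F [-1.9  0.3  6.8] yang -98.13 tilt [0.001 0.   ] open 0.01
```

```bash
python3 -m handwheel '[[255,[0,2.5,-0.2],[0,0,0]],[255,[0,2.5,-0.2],[0,0,0]],[255,[0,2.5,-0.1],[0,0,0]],[255,[0,2.5,-0.1],[0,0,0]],[255,[0,2.5,-0.1],[0,0,0]],[255,[0,2.5,0],[0,0,0]],[255,[0,0,0],[0,0,0]]]' >/dev/null; python3 -c "from h import *;st()"
```

```text
t 6.63 tip mill x -78.1 y 3.8 z 116.0 mm F [-1.6  1.1  7.5] yang -98.12 tilt [ 0.001 -0.   ] open 0.00
```

```bash
python3 -m handwheel '[[255,[0,2.5,0],[0,0,0]],[255,[0,2.5,0],[0,0,0]],[255,[0,2.5,0],[0,0,0]],[255,[0,2.5,0],[0,0,0]],[255,[0,2.5,0],[0,0,0]],[255,[0,2.5,0],[0,0,0]],[255,[0,0,0],[0,0,0]]]' >/dev/null; python3 - <<'E'
from h import *;st()
for n in('top','side'):
    g=get_image(n);cv2.imwrite(f'pics/{n}1.png',g['pixels'][:,:,::-1])
s=cv2.imread('pics/side1.png')[200:350,210:370];t=cv2.imread('pics/top1.png')[205:325,265:393]
o=np.hstack([cv2.resize(s,(400,375),interpolation=3),cv2.resize(t,(400,375),interpolation=3)]);cv2.imwrite('pics/d.png',o)
E
```

```text
t 7.22 tip mill x -62.9 y 3.9 z 116.0 mm F [-2.1 -0.3  7.9] yang -98.12 tilt [ 0.001 -0.001] open 0.00
```

View pics/d.png

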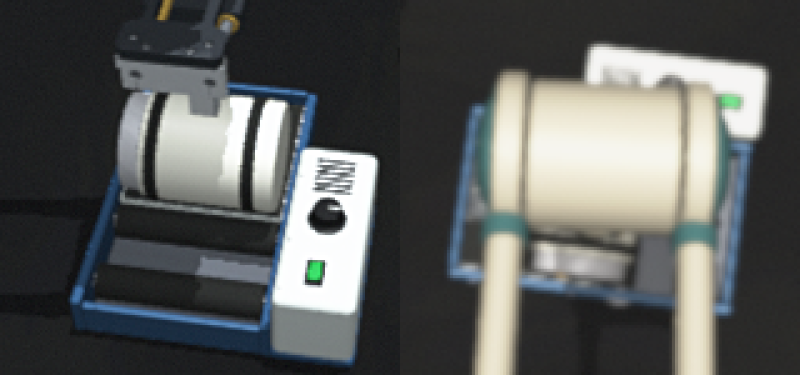

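The side view shows the jar rolled forward, now at crop (205,150), straight between the plates. The fingertip is on the sleeve near (205,100). The arm hides the jar in the top view. I lift and set back for the next stroke.

```bash
python3 -m handwheel '[[255,[0,0,-2],[0,0,0]],[255,[0,0,-3],[0,0,0]],[255,[0,-6,0],[0,0,0]],[255,[0,-6,0],[0,0,0]],[255,[0,-5,0],[0,0,0]],[255,[0,0,2],[0,0,0]],[255,[0,0,2],[0,0,0]],[255,[0,0,1],[0,0,0]],[255,[0,0,0],[0,0,0]]]' >/dev/null; cat >> h.py <<'E'
def jar():
    g=get_image('side');k=cv2.inRange(cv2.cvtColor(g['pixels'],cv2.COLOR_RGB2HSV),(0,0,150),(180,40,255))
    # bottom-end disc rim of the jar: white pixels on its front silhouette (towards mill +x), per image column
    k[:215]=0;k[350:]=0;k[:,:250]=0;k[:,330:]=0
    N,L,S,C=cv2.connectedComponentsWithStats(k)
    for i in range(1,N):
        if S[i,4]>100:print(S[i].tolist(),C[i].round(1))
    cv2.imwrite('pics/last.png',g['pixels'][:,:,::-1]);return g
E
python3 -c "from h import *;st();jar()"
```

```text
t 8.07 tip mill x -80.5 y 3.4 z 114.6 mm F [-1.2  0.3  0.1] yang -98.11 tilt [-0.001  0.   ] open 0.01
[258, 237, 14, 33, 256] [263.6 251.1]
[272, 236, 40, 42, 1244] [290.6 256.1]
[311, 240, 14, 40, 343] [316.5 258.7]
[319, 266, 11, 58, 358] [325.6 302.6]
```

```bash
python3 - <<'E'
from h import *
g=get_image('side')
for uv in([306.9,266.6],[306,277.6]):   # sleeve lower-right silhouette
    p=onz(g,[uv],.06)[0][:2]-O;print((p@EX*1e3).round(1),(p@EY*1e3).round(1))
for x in(-87,-67,-50,-30,0):   # predicted silhouette bottom rows for sleeve end y=34
    a=np.radians(np.arange(0,360,2));z=.073
    P=np.c_[O+ (x/1e3+.043*np.cos(a))[:,None]*EX+.034*EY, z+.043*np.sin(a)]
    q=proj(g,P);print(x,q[q[:,1].argmax()].round(1),q[q[:,1].argmin()].round(1))
E
```

```text
-63.3 30.8
-35.3 34.2
-87 [307.9 275.3] [313.  231.6]
-67 [306.  283.1] [311.2 238.7]
-50 [304.3 289.9] [309.6 244.9]
-30 [302.2 298.1] [307.8 252.4]
0 [299.1 310.9] [305.  264.1]
```

```bash
python3 -m handwheel '[[255,[0,0,0.4],[0,0,0]],[255,[0,0,0.3],[0,0,0]],[255,[0,0,0.3],[0,0,0]],[255,[0,0,0.2],[0,0,0]],[255,[0,0,0],[0,0,0]]]' >/dev/null; python3 -c "from h import *;st()"
```

```text
t 8.58 tip mill x -80.6 y 3.7 z 114.3 mm F [-1.4  0.9  6.7] yang -98.13 tilt [0.001 0.   ] open 0.01
```

```bash
python3 -m handwheel '[[255,[0,2,-0.3],[0,0,0]],[255,[0,2.5,-0.3],[0,0,0]],[255,[0,2.5,-0.3],[0,0,0]],[255,[0,2.5,-0.3],[0,0,0]],[255,[0,2.5,-0.2],[0,0,0]],[255,[0,2.5,-0.1],[0,0,0]],[255,[0,2.5,-0.1],[0,0,0]],[255,[0,2.5,0],[0,0,0]],[255,[0,2.5,0],[0,0,0]],[255,[0,0,0],[0,0,0]]]' >/dev/null; python3 -c "from h import *;st();jar()"
```

```text
t 9.42 tip mill x -57.9 y 3.7 z 116.1 mm F [-2.1  0.3  7.4] yang -98.13 tilt [ 0.    -0.001] open 0.00
[256, 241, 15, 32, 263] [262.1 255.3]
[271, 241, 40, 42, 1234] [289.3 261.1]
[310, 244, 14, 40, 352] [315.5 263.2]
[319, 266, 11, 58, 358] [325.6 302.6]
```

```bash
python3 -m handwheel '[[255,[0,2.5,0],[0,0,0]],[255,[0,2.5,0],[0,0,0]],[255,[0,2.5,0],[0,0,0]],[255,[0,0,0],[0,0,0]],[255,[0,0,-2],[0,0,0]],[255,[0,0,-3],[0,0,0]],[255,[0,-5,0],[0,0,0]],[255,[0,-5,0],[0,0,0]],[255,[0,-5,0],[0,0,0]],[255,[0,0,2],[0,0,0]]]' >/dev/null;python3 -m handwheel '[[255,[0,0,2],[0,0,0]],[255,[0,0,1],[0,0,0]],[255,[0,0,0.5],[0,0,0]],[255,[0,0,0],[0,0,0]]]'>/dev/null; python3 -c "from h import *;st();jar()"
```

```text
t 10.63 tip mill x -65.8 y 3.4 z 114.5 mm F [-0.7 -0.4 -0.1] yang -98.12 tilt [-0.001 -0.   ] open 0.01
[256, 243, 14, 33, 256] [261.6 256.7]
[270, 242, 41, 42, 1293] [288.9 261.9]
[310, 245, 14, 40, 344] [315.2 264.3]
[319, 266, 11, 58, 358] [325.6 302.6]
```

```bash
python3 -m handwheel '[[255,[0,0,0.4],[0,0,0]],[255,[0,0,0.4],[0,0,0]],[255,[0,0,0.3],[0,0,0]],[255,[0,0,0.3],[0,0,0]],[255,[0,0,0],[0,0,0]]]' >/dev/null; python3 -c "from h import *;st()"
```

```text
t 11.10 tip mill x -66.2 y 3.9 z 114.1 mm F [-0.9  0.8  5.3] yang -98.12 tilt [0.001 0.   ] open 0.01
```

```bash
python3 -m handwheel '[[255,[0,2,-0.1],[0,0,0]],[255,[0,2,-0.4],[0,0,0]],[255,[0,2,-0.4],[0,0,0]],[255,[0,2,-0.45],[0,0,0]],[255,[0,2,-0.45],[0,0,0]],[255,[0,0,0],[0,0,0]]]' >/dev/null; python3 -c "from h import *;st();jar()"
```

```text
t 11.60 tip mill x -56.6 y 3.9 z 116.2 mm F [-1.1  2.7  6.5] yang -98.15 tilt [0.001 0.001] open 0.00
[255, 243, 15, 34, 262] [261.  258.2]
[270, 243, 40, 42, 1275] [288.4 263.7]
[309, 247, 14, 40, 353] [314.7 266.1]
[319, 266, 11, 58, 358] [325.6 302.7]
```

```bash
python3 -m handwheel '[[255,[0,2,-0.35],[0,0,0]],[255,[0,2,-0.35],[0,0,0]],[255,[0,2,-0.35],[0,0,0]],[255,[0,2,-0.3],[0,0,0]],[255,[0,2,-0.3],[0,0,0]],[255,[0,0,0],[0,0,0]]]' >/dev/null; python3 -c "from h import *;st();jar()"
```

```text
t 12.15 tip mill x -46.3 y 4.0 z 118.2 mm F [-1.2  1.9  8.4] yang -98.14 tilt [0.002 0.001] open 0.00
[254, 245, 15, 35, 274] [260.2 260. ]
[269, 245, 41, 42, 1276] [287.8 265.5]
[309, 248, 14, 41, 353] [314.3 267.6]
[319, 266, 11, 58, 359] [325.5 302.7]
```

```bash
python3 -m handwheel '[[255,[0,2,-0.25],[0,0,0]],[255,[0,2,-0.2],[0,0,0]],[255,[0,2,-0.2],[0,0,0]],[255,[0,2,-0.15],[0,0,0]],[255,[0,2,-0.1],[0,0,0]],[255,[0,2,0],[0,0,0]],[255,[0,2,0],[0,0,0]],[255,[0,0,0],[0,0,0]]]' >/dev/null; python3 -c "from h import *;st();jar()"
```

```text
t 12.87 tip mill x -31.8 y 4.1 z 119.3 mm F [-2.7  1.1  9.7] yang -98.13 tilt [ 0.002 -0.   ] open 0.00
[253, 249, 15, 34, 268] [259.2 262.5]
[268, 248, 41, 42, 1232] [287.1 268.9]
[308, 251, 14, 41, 363] [313.6 270.4]
[319, 266, 11, 58, 358] [325.6 302.6]
```

```bash
python3 -m handwheel '[[255,[0,2.5,0],[0,0,0]],[255,[0,2.5,0],[0,0,0]],[255,[0,2.5,0],[0,0,0]],[255,[0,2.5,0],[0,0,0]],[255,[0,2.5,0],[0,0,0]],[255,[0,2.5,0],[0,0,0]],[255,[0,0,0],[0,0,0]]]' >/dev/null; python3 -c "from h import *;st();jar()"
```

```text
t 13.50 tip mill x -16.1 y 4.1 z 118.7 mm F [-1.8 -0.3  7. ] yang -98.11 tilt [ 0.001 -0.002] open 0.00
[267, 252, 41, 42, 1162] [286.5 273.1]
[252, 255, 13, 29, 232] [257.6 267.1]
[307, 254, 14, 41, 364] [312.8 273.5]
[319, 266, 11, 58, 358] [325.6 302.6]
```

```bash
python3 -m handwheel '[[255,[0,2.5,0.3],[0,0,0]],[255,[0,2.5,0.4],[0,0,0]],[255,[0,2.5,0.4],[0,0,0]],[255,[0,2.5,0.5],[0,0,0]],[255,[0,2.5,0.5],[0,0,0]],[255,[0,2.5,0.6],[0,0,0]],[255,[0,0,-3],[0,0,0]],[255,[0,0,-8],[0,0,0]],[255,[0,-8,-8],[0,0,0]],[255,[0,0,0],[0,0,0]]]' >/dev/null; python3 - <<'E'
from h import *;st();g=jar()
o=cv2.resize(g['pixels'][200:350,220:380,::-1],(640,600),interpolation=3);cv2.imwrite('pics/e.png',o)
E
```

```text
t 14.38 tip mill x -11.3 y 5.0 z 135.9 mm F [0.4 0.9 0.5] yang -98.10 tilt [0.004 0.001] open 0.00
[250, 263, 14, 34, 271] [255.1 278.4]
[264, 263, 41, 45, 1439] [283.1 283.9]
[304, 267, 15, 43, 373] [310.3 287.3]
[319, 266, 11, 58, 359] [325.5 302.7]
```

View pics/e.png

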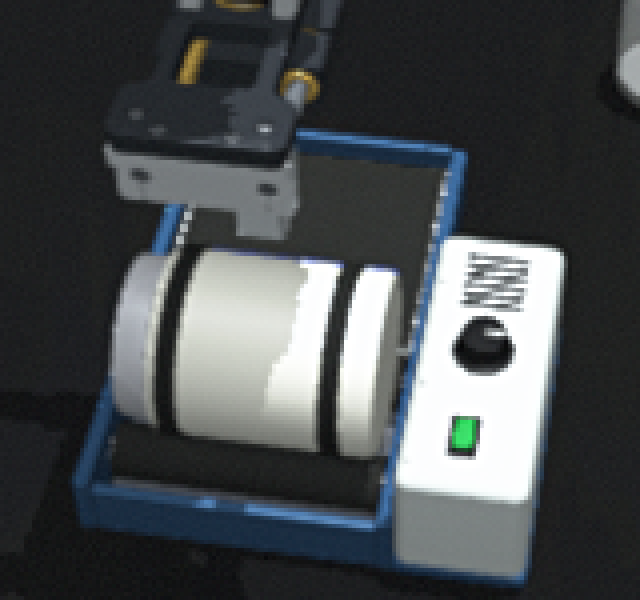

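The jar now lies between the rollers (about (255,350) in the crop), parallel to them. The blue line just shows at its rear silhouette, at (270,253) to (375,265), so it is about 50° short of the top on the table side. Two or three short strokes are needed.

```bash
python3 -m handwheel '[[255,[-1,0,6],[0,0,0]],[255,[-1,0,6],[0,0,0]],[255,[0,0,4],[0,0,0]],[255,[0,0,3],[0,0,0]],[255,[0,0,2],[0,0,0]],[255,[0,0,1],[0,0,0]],[255,[0,0,1],[0,0,0]],[255,[0,0,0],[0,0,0]]]' >/dev/null; python3 -c "from h import *;st()";  python3 -m handwheel '[[255,[0,0,0.5],[0,0,0]],[255,[0,0,0.5],[0,0,0]],[255,[0,0,0.4],[0,0,0]],[255,[0,0,0],[0,0,0]]]' >/dev/null;python3 -c "from h import *;st()"
```

```text
t 15.10 tip mill x -9.9 y 1.8 z 110.9 mm F [ 0.1 -0.5  0.6] yang -98.12 tilt [-0. -0.] open 0.00
t 15.43 tip mill x -9.9 y 2.0 z 110.6 mm F [-1.5 -0.5  5.2] yang -98.11 tilt [ 0.001 -0.   ] open 0.01
```

```bash
python3 -m handwheel '[[255,[0,0,0.4],[0,0,0]],[255,[0,0,0.3],[0,0,0]],[255,[0,2,-0.1],[0,0,0]],[255,[0,2,-0.2],[0,0,0]],[255,[0,2,-0.1],[0,0,0]],[255,[0,2,-0.1],[0,0,0]],[255,[0,2,0],[0,0,0]],[255,[0,0,0],[0,0,0]]]' >/dev/null; python3 -c "from h import *;st()"
```

```text
t 16.10 tip mill x -1.1 y 2.1 z 111.3 mm F [-2.4  3.4  9.4] yang -98.16 tilt [0.002 0.002] open 0.00
```

```bash
python3 -m handwheel '[[255,[0,2,0],[0,0,0]],[255,[0,2,0],[0,0,0]],[255,[0,2,0],[0,0,0]],[255,[0,2,0.1],[0,0,0]],[255,[0,2,0.1],[0,0,0]],[255,[0,2,0.2],[0,0,0]],[255,[0,0,0],[0,0,0]]]' >/dev/null; cat >> h.py <<'E'
def line(name=None):
    g=get_image('side');k=cv2.inRange(cv2.cvtColor(g['pixels'],cv2.COLOR_RGB2HSV),(105,60,60),(130,255,255))
    k[:255]=0;k[315:]=0;k[:,:262]=0;k[:,306:]=0
    u=cv2.findNonZero(k)
    if u is None: print('no line');return
    u=u.reshape(-1,2)+0.0;v=ray(g,u)
    M=lambda p:np.stack([p@EX,p@EY],1)
    e=M((g['eye'][:2]-O)[None])[0];d=M(v[:,:2]);a=np.c_[d[:,0],v[:,2]];o=np.array([e[0],g['eye'][2]-.0683])
    A2=(a*a).sum(1);B2=a@o;C2=o@o-.043**2;D=B2**2-A2*C2
    h=np.where(D>0,(-B2-np.sqrt(np.maximum(D,0)))/A2,-B2/A2)
    p=o+a*h[:,None];ang=np.degrees(np.arctan2(p[:,0],p[:,1]));y=e[1]+d[:,1]*h
    print('n',len(u),'angle from top (+ = toward mill +x) mean %.1f med %.1f range %.1f..%.1f'%(ang.mean(),np.median(ang),ang.min(),ang.max()),'y %.0f..%.0f'%(y.min()*1e3,y.max()*1e3))
    if name:cv2.imwrite(name,cv2.resize(g['pixels'][200:350,220:380,::-1],(640,600),interpolation=3))
E
python3 -c "from h import *;st();line('pics/f.png')"
```

```text
t 16.68 tip mill x 11.7 y 2.1 z 110.3 mm F [-2.2  0.8  6.5] yang -98.14 tilt [0.002 0.001] open 0.00
n 30 angle from top (+ = toward mill +x) mean -23.8 med -23.8 range -30.3..-18.6 y 7..33
```

View pics/f.png

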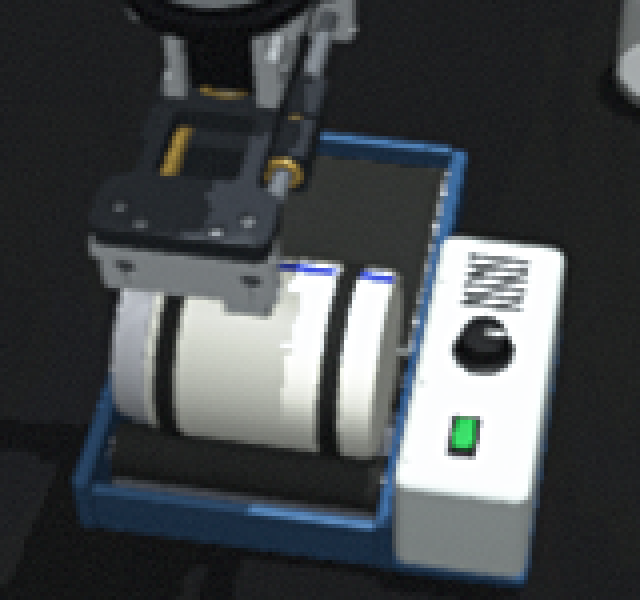

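The line shows blue at (310,268) and (375,277), about 24° before the top. One more stroke of about 18 mm is needed.

```bash
python3 -m handwheel '[[255,[0,0,-2],[0,0,0]],[255,[0,0,-4],[0,0,0]],[255,[0,-7,0],[0,0,0]],[255,[0,-7,0],[0,0,0]],[255,[0,-7,0],[0,0,0]],[255,[0,0,2],[0,0,0]],[255,[0,0,2],[0,0,0]],[255,[0,0,1],[0,0,0]],[255,[0,0,0],[0,0,0]]]' >/dev/null; python3 -c "from h import *;st();line()"
```

```text
t 17.48 tip mill x -9.4 y 1.7 z 110.6 mm F [-1.2  2.   6.1] yang -98.11 tilt [0.    0.001] open 0.00
n 40 angle from top (+ = toward mill +x) mean -23.5 med -23.3 range -30.3..-18.4 y -26..33
```

```bash
python3 -m handwheel '[[255,[0,0,0.3],[0,0,0]],[255,[0,0,0.2],[0,0,0]],[255,[0,2,-0.1],[0,0,0]],[255,[0,2,-0.2],[0,0,0]],[255,[0,2,-0.1],[0,0,0]],[255,[0,2,-0.1],[0,0,0]],[255,[0,2,0],[0,0,0]],[255,[0,2,0],[0,0,0]],[255,[0,2,0],[0,0,0]],[255,[0,0,0],[0,0,0]]]' >/dev/null; python3 -c "from h import *;st();line()"
```

```text
t 18.37 tip mill x 4.4 y 1.8 z 111.2 mm F [-1.8  2.6  9.2] yang -98.16 tilt [0.001 0.001] open 0.01
n 34 angle from top (+ = toward mill +x) mean -5.2 med -4.9 range -10.2..-0.8 y 12..33
```

```bash
python3 -m handwheel '[[255,[0,2,0],[0,0,0]],[255,[0,1.5,0.1],[0,0,0]],[255,[0,0,0],[0,0,0]],[255,[0,0,-0.8],[0,0,0]],[255,[0,0,-1.5],[0,0,0]],[255,[0,0,-6],[0,0,0]],[255,[0,0,-10],[0,0,0]],[255,[0,-20,-20],[0,0,0]],[255,[0,-30,-20],[0,0,0]],[255,[0,-30,0],[0,0,0]]]' >/dev/null; python3 -m handwheel '[[255,[0,-30,0],[0,0,0]],[255,[0,-30,0],[0,0,0]],[255,[0,-30,0],[0,0,0]],[255,[0,0,0],[0,0,0]]]' >/dev/null; python3 - <<'E'
from h import *;st();line('pics/g.png')
t=get_image('top');s=get_image('side')
a=cv2.resize(s['pixels'][240:330,230:350,::-1],(400,300),interpolation=3);b=cv2.resize(t['pixels'][215:305,290:410,::-1],(400,300),interpolation=3)
cv2.imwrite('pics/g.png',np.hstack([a,b]))
E
```

```text
t 19.58 tip mill x -166.2 y 1.8 z 169.0 mm F [ 0.3  0.5 -0.7] yang -97.89 tilt [0.002 0.003] open 0.00
n 110 angle from top (+ = toward mill +x) mean -4.2 med -1.2 range -48.2..4.0 y -49..33
```

View pics/g.png

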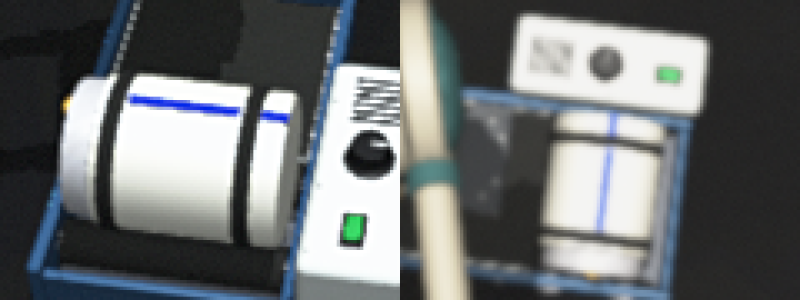

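The line now lies along the top of the jar in both views: (185,105) in the side half and (608,170) in the top half. The brass screw is at the top of the lid (65,103). Now I measure the residual angle from both cameras.

```bash
python3 - <<'E'
from h import *
from scipy.optimize import brentq
for n,win in(('top',(252,284,335,376)),('side',(255,318,272,306))):
    g=get_image(n);hsv=cv2.cvtColor(g['pixels'],cv2.COLOR_RGB2HSV)
    b=cv2.inRange(hsv,(108,70,60),(130,255,255));
    r0,r1,c0,c1=win;k=np.zeros_like(b);k[r0:r1,c0:c1]=b[r0:r1,c0:c1]
    N,L,S,C=cv2.connectedComponentsWithStats(k);i=1+S[1:,4].argmax();print(n,S[i],C[i].round(2))
    uv=C[i]
    P=lambda x,a,y:np.r_[O+(x+.043*np.sin(a))*EX+y*EY,.0683+.043*np.cos(a)]
    w=ray(g,[uv])[0];e=g['eye'];m=np.array([(e[:2]-O)@EX,e[2]-.0683]);d=np.array([w[:2]@EX,w[2]]);
    B=m@d;A2=d@d;h=(-B-np.sqrt(B*B-A2*(m@m-.043**2)))/A2;p=m+d*h;print(' angle abs %.1f'%np.degrees(np.arctan2(p[0],p[1])),'y %.1f'%(1e3*((e[:2]-O)@EY+h*(w[:2]@EY))))
    if n=='top': # sleeve silhouette across at middle row -> jar axis offset
        wm=cv2.inRange(hsv,(0,0,140),(180,70,255))|b
        for row in(264,270,276):
            c=np.where(wm[row,325:385])[0]+325
            run=max(np.split(c,np.where(np.diff(c)>1)[0]+1),key=len);mid=(run[0]+run[-1])/2
            q=[onz(g,[[x,row]],.07)[0][:2]-O for x in(run[0]-.5,run[-1]+.5)];print(' row',row,run[0],run[-1],[round(v@EX*1e3,1) for v in q])
E
```

```text
top [349 261   4  22  31] [350.84 271.84]
 angle abs -1.5 y 2.4
 row 264 335 370 [np.float64(-43.5), np.float64(49.6)]
 row 270 335 370 [np.float64(-41.4), np.float64(51.6)]
 row 276 334 369 [np.float64(-41.9), np.float64(50.9)]
side [272 269  30   6  88] [286.33 271.42]
 angle abs -0.9 y 6.3
```

```bash
python3 -c "from h import *;st();print(job_done())"
```

```text
t 19.83 tip mill x -160.3 y 1.7 z 168.4 mm F [-0.2  0.6  0.3] yang -98.17 tilt [-0.    -0.001] open 0.00
the job is handed in; nothing more can be done
None
```

The jar lies in the roller bed with its blue line and bleed screw at the top (about 1° off by both cameras). The highest press I read was about 10 N, the arm was clear of the jar at hand-in after about 20 s, and I did not re-check the bottle, vial and beaker in a picture afterwards.

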